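# Take the module card out of a control box

## Robot

A 6-joint arm with a two-finger parallel gripper is mounted at the origin on the work surface. World frame = base frame: x ahead of the robot, y to its left, z up, the work surface at z = 0. Lengths are in m, angles in rad, forces in N, time in s.
With the tool pointing down it reaches from about 0.4 to 0.825 m from the base axis. Payload 7 kg.
Tool frame: the origin (TCP) lies on the centre line of the jaws, within the pads' length; the fingertips stand 22 mm ahead of it and the grasp point (between the pads) lies 3 mm ahead of it; z points along the fingers, y is the line along which they close (so a half turn about z gives the same grasp; the last joint's range is limited). The gripper opens to 88 mm and grips with 3 to 60 N. Pads are 19 mm wide; open, the fingers measure 130 mm over their backs; the gripper's body (78 mm by 193 mm) begins 47 mm behind the grasp point.
Start: joints at [-1.042, 0.359, 0.012, 0, -1.224, -0.288], TCP at [0.161, -0.656, 0.249] pointing down, gripper open.
Joint ranges: [-3.07, 3.07], [-1.43, 2.12], [-1.02, 1.25], [-3.03, 1.67], [-3.05, -0], [-3.03, 3.03]. Speed limits (rad/s): [2.39, 2.39, 3.01, 3.14, 3.14, 3.14].

## Interface

Orientations are given as [roll, pitch, yaw] about the fixed x, y, z axes, in that order (R = Rz(yaw) Ry(pitch) Rx(roll)).
In Python, from station import arm gives the robot as it stands.
- The arm moves only by the tool arm_command, never from a script. Its argument "series" is one flat list of numbers, 7 for each row, row after row: the turn, a rotation vector about the tool's x, y, z each as a share of 90 degrees, from -1 to 1, then the shift along the tool's x, y, z each as a share of 0.1 m, from -1 to 1, then the opening, from 0 (shut) to 1 (fully open). A call has 1 to 8 rows; each row is the pose to reach, as a shift and turn from the pose commanded when the call began, along the tool's axes at that moment; what a row does not reach only later rows make up. A row lasts 1/8 s, in which the tool goes at most 62.5 mm and 10.7 degrees, less where a joint would pass 70% of its speed; a pose out of reach is approached as far as the arm can. A call with a number of a shift or a turn outside -1 to 1 is refused whole. A call with a gripper value outside its range is refused whole. The fingers move at their own pace and stop on an object; "force" is the grip in N (left out, the last holds). Time passes only in rows, so rows that repeat a pose let the fingers close. It gives the time, the measured TCP pose, the force, the opening and the grip force at its end, in the units of the state.
- arm.get_state(): the state, without advancing time (a new reading comes with each control period).
- arm.grab_frame(name): name is "scene" or "top" or "wrist"; returns the picture (400x640x3 uint8, blue, green, red); there is no depth.
- arm.camera_model(name): a dict with "fovy" (degrees; the focal length in pixels is half the picture's height over the tangent of half this angle, whatever the lens; pixels are square), "cx", "cy" (the principal point, pixels), "pose" (4x4, takes a point from camera to world coordinates). Camera axes: x right, y down, z forward; pixel columns grow to the right and rows downward; lengths in m; the calibration is good to about 2 mm. A picture is of the moment at which its call begins: read the wrist's pose just before it. camera_model takes no time and is no camera call; for the wrist camera it gives the pose at the moment of the call.
- arm.job_done(): hands the job in; it is judged then, once.
The state is a dict: "t": time; "q": joint angles; "qd": joint speeds; "joint_efforts": joint torques, N m; "eef_pos": TCP position; "ee_rot": TCP orientation; "force": force on the tool from outside, world axes, zero at the start; "moment": the same for the moment, N m; "width": finger opening in m; "gripper_force": force on a finger pad.
Only numpy, scipy, OpenCV 4.12 (cv2) and the standard library are available. Lean on these libraries where they do the work, as an engineer would, in place of code of your own. Each camera call takes 0.05 s, during which the arm holds its last target. There are 200 camera calls.

## Task

Pull the module card out of the control box for replacement: lift the loose cover plate off the box's two pins and lay it flat, handle up, on the rubber mat, then draw the card straight up out of its guides and stand it on its long edge in the narrow open bin. Set both down rather than dropping them, and leave the other things on the bench where they are.

Things in the scene. Friction and masses are not known exactly. Their poses are not given: they have to be found in the camera images.
- control_box: Grey box fixed to the bench, 160 (x) by 140 (y) by 80 mm high, open top under the cover, walls 6, floor 6 mm. Origin: centre of underside. Two steel pins 8 mm thick rise 14 mm above the rim at x, y = (62, 52) and (-62, -52) mm. Inside, card guides at x = -53..-41 and 41..53 mm, to 50 mm above the bench, hold the card in a slot 8 mm wide along y = 0; about 60 mm is free on either side of it.
- cover: Grey flat plate 160 (x) by 140 (y) by 4 mm, 0.3 kg, loose on the box's rim, two 12 mm holes over its pins. Origin: centre of underside; z up. On the middle of its top a dark bridge handle: bar 90 mm long along x, 12 mm wide (y), 28 to 40 mm above the origin, open below between 10 mm legs at x = -40 and 40 mm.
- card: Green module card standing on its long edge in the box's guides, hidden by the cover at first: 100 mm long (x, along the box's x), 5 mm thick (y), 70 mm high (z), 0.12 kg. Origin: middle of its lower edge, at first 6 mm above the box's underside. Its top edge is a black grip rail 90 mm long, 10 mm thick, 50 to 70 mm above the origin (top 4 mm below the box's rim).
- mat: Black rubber mat fixed on the bench, 210 (x) by 190 (y) by 4 mm thick; origin: centre of its underside. On one side of the box, the bin on the other; which side varies.
- bin: Narrow open-topped red plastic stock bin fixed on the bench: outside 140 (x) by 36 (y) by 42 mm high, walls and floor 4 mm, so inside 132 by 28 mm, 38 mm deep. Origin: centre of its underside; its long side is the x axis. A card standing in it may lean on a wall.
- jar: Bystander: clear jar with a steel lid, 64 mm across, 90 mm high; origin at the centre of its underside.
- screwdriver: Bystander: screwdriver with a black handle, 180 mm long, lying on the bench; origin about its middle, x towards its tip.
- bolt_bin: Bystander: black open bin of bolts, 130 by 100 by 60 mm high; origin at the centre of its underside.
Not all that is in view belongs to the job. Of the things like the bin, leave any that is blue; of the rest the larger one is meant.

How it is judged:
By the outcome, as a careful person would: the job done as asked, in the order asked, and still so for the second after the job is handed in, with the robot touching nothing.
It also fails if it takes over 61 s, if anything falls off the work surface, if the arm or the gripper's body presses on something with over 40 N, if the wrist force passes 120 N, or if a joint passes its speed limit or range.

## Working session

There is one attempt and no reset: what is moved stays moved. The work goes in short steps, Python scripts to look and compute and a tool call to move; the robot and the scene stay as the last step left them, time stands still between calls to the robot, and variables do not carry over. Pictures are saved under pics/ and viewed, at most 10 in all, crops included, and the job is handed in when it is done.

Besides the shell and the picture viewer there is one more tool, called after "Emit:" as name(argument=value, ...) on one line, values as JSON. arm_command: Moves the arm, as the interface text tells. Its arguments: {"type":"object","properties":{"series":{"type":"array"},"force":{"type":"number"}},"required":["series"]}

```bash
mkdir -p pics; ls
cat > h.py <<'E'
from station import arm
import numpy as np, cv2
def ray(c,u,v):
    f=200/np.tan(np.radians(c["fovy"])/2)
    T=np.array(c["pose"]); d=T[:3,:3]@np.array([(u-c["cx"])/f,(v-c["cy"])/f,1]); return T[:3,3],d
def onz(c,u,v,z):
    o,d=ray(c,u,v); return o+d*(z-o[2])/d[2]
def proj(c,p):
    f=200/np.tan(np.radians(c["fovy"])/2); T=np.array(c["pose"]); q=T[:3,:3].T@(np.array(p)-T[:3,3])
    return q[:2]/q[2]*f+[c["cx"],c["cy"]]
def tri(c1,p1,c2,p2):
    A=[];b=[]
    for c,p in((c1,p1),(c2,p2)):
        o,d=ray(c,*p); d=d/np.linalg.norm(d); M=np.eye(3)-np.outer(d,d); A.append(M); b.append(M@o)
    return np.linalg.lstsq(np.vstack(A),np.hstack(b),rcond=None)[0]
E
python3 - <<'E'
from h import *
for n in("top","scene"):
    cv2.imwrite(f"pics/{n}0.png",arm.grab_frame(n)); c=arm.camera_model(n); print(n,{k:np.round(v,3).tolist() if not isinstance(v,str) else v for k,v in c.items()})
s=arm.get_state(); print(s)
E
```

```text
pics
top {'fovy': 45.494, 'cx': 318.038, 'cy': 198.874, 'pose': [[0.003, -0.996, 0.088, 0.432], [-1.0, -0.005, -0.027, -0.021], [0.027, -0.088, -0.996, 1.25], [0.0, 0.0, 0.0, 1.0]]}
scene {'fovy': 54.878, 'cx': 316.536, 'cy': 197.695, 'pose': [[-0.71, 0.559, -0.428, 0.978], [0.704, 0.568, -0.426, 0.354], [0.005, -0.604, -0.797, 0.827], [0.0, 0.0, 0.0, 1.0]]}
{'t': 0.1, 'q': array([-1.04190885e+00,  3.59298534e-01,  1.11826408e-02, -3.06618614e-04,
       -1.22409671e+00, -2.88092928e-01]), 'qd': array([ 0.00086627, -0.00187672,  0.00133283,  0.00188008,  0.00267828,
       -0.00035233]), 'joint_efforts': array([-1.82199481e-03, -5.84165061e+01,  2.93750829e+01,  7.01551750e+00,
        1.01748412e-02, -5.50478660e-05]), 'eef_pos': array([ 0.16085279, -0.65515305,  0.24774152]), 'ee_rot': array([ 3.14015284e+00, -1.26053421e-04, -2.90090241e+00]), 'force': array([-0.01291778,  1.2066398 , -0.19154164]), 'moment': array([-0.01738636,  0.00852865, -0.04738388]), 'gripper_force': 0.0, 'width': 0.08742699799110812}
```

View pics/top0.png

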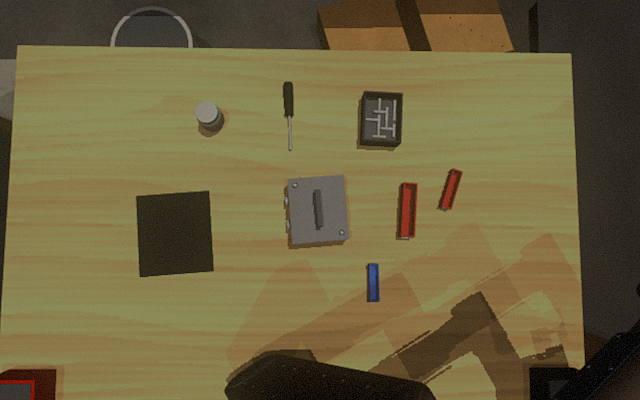

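View pics/scene0.png

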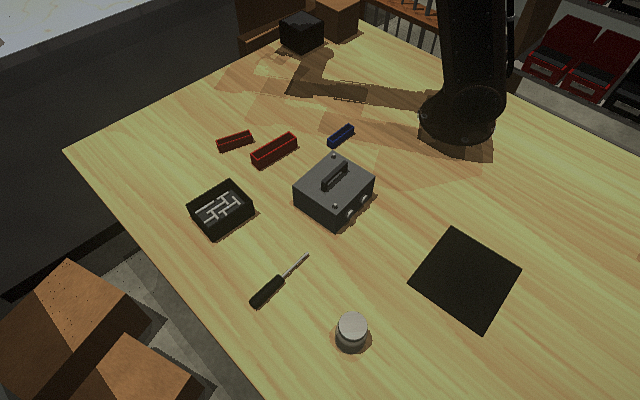

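Top view: the mat is at (175,233), the box at (318,211) with its handle at (318,210), and the jar, screwdriver and bolt bin are above them. There are three bin candidates: large red (407,211), small red (451,189) and blue (373,282). The blue one is excluded, and the larger red one at (407,211) is the one meant. I'll confirm it in a crop and measure.

Run:
```python
from h import *
cs={n:arm.camera_model(n) for n in("top","scene")}; I={n:cv2.imread(f"pics/{n}0.png") for n in cs}
cv2.imwrite("pics/crop1.png",cv2.resize(I["top"][150:310,270:480],None,fx=3.6,fy=3.6,interpolation=cv2.INTER_CUBIC))
c=cs["top"]; g=I["top"]; hsv=cv2.cvtColor(g,cv2.COLOR_BGR2HSV)
def rects(m,amin):
    for k in cv2.findContours(m,cv2.RETR_EXTERNAL,cv2.CHAIN_APPROX_NONE)[0]:
        if cv2.contourArea(k)>amin: yield cv2.boxPoints(cv2.minAreaRect(k)),cv2.contourArea(k)
def rep(n,b,z):
    P=np.array([onz(c,*p,z) for p in b]); e=P[1]-P[0]; f=P[2]-P[1]
    L=e if np.hypot(*e[:2])>np.hypot(*f[:2]) else f
    print(n,"px",b.mean(0).round(1),"ctr",P.mean(0).round(4),"sides",np.linalg.norm(e).round(3),np.linalg.norm(f).round(3),"yaw",np.degrees(np.arctan2(L[1],L[0])).round(1)%180)
red=(((hsv[...,0]<8)|(hsv[...,0]>172))&(hsv[...,1]>130)&(hsv[...,2]>50)).astype(np.uint8)
red[300:]=0; red[:150]=0
for b,a in rects(red,80): rep("red",b,.042)
dark=(g.max(2)<48).astype(np.uint8); dark[:170]=0;dark[300:]=0;dark[:,:120]=0;dark[:,225:]=0
for b,a in rects(dark,1000): rep("mat",b,.004)
box=((hsv[...,1]<60)&(g.max(2)>60)).astype(np.uint8); box[:165]=0;box[260:]=0;box[:,:280]=0;box[:,360:]=0
for b,a in rects(cv2.morphologyEx(box,cv2.MORPH_CLOSE,np.ones((3,3))),1000): rep("box",b,.084)
h=(g.max(2)<75).astype(np.uint8); h[:185]=0;h[235:]=0;h[:,:300]=0;h[:,335:]=0
for b,a in rects(h,60): rep("handle",b,.12)
# scene handle
print(g[205,318],g[205,305],g[230,170])
```

```text
red px [408.4 209.8] ctr [ 0.5127 -0.2836  0.042 ] sides 0.138 0.037 yaw 176.7
red px [451.5 188.3] ctr [ 0.5682 -0.3956  0.042 ] sides 0.102 0.025 yaw 162.2
mat px [173.9 233.7] ctr [0.4508 0.3183 0.004 ] sides 0.19 0.208 yaw 5.099999999999994
box px [315.8 209. ] ctr [ 0.5109 -0.0465  0.084 ] sides 0.149 0.16 yaw 4.900000000000006
handle px [317.3 209.4] ctr [ 0.5071 -0.0493  0.12  ] sides 0.019 0.093 yaw 4.400000000000006
[64 73 75] [ 89  99 103] [26 40 43]
```

View pics/crop1.png

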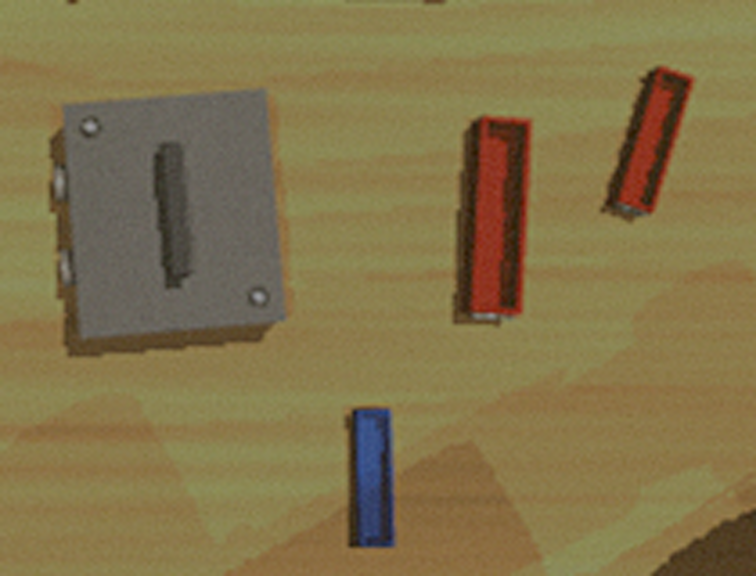

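The crop shows the cover with pins at crop (90,126) and (258,297), and the larger red bin at crop (500,215). That red bin is clearly bigger than the other one and is the one meant. Next I move above the box and look with the wrist camera.

```bash
cat >> h.py <<'E'
from scipy.spatial.transform import Rotation as Ro
def plan(x,y,z,yaw,frm=None):
    "tool-frame shift (units of 0.1 m) and turn (units 90deg) from measured (or given) pose to pose pointing down, yaw deg"
    s=arm.get_state(); p=np.array(s["eef_pos"]); R=Ro.from_euler("xyz",s["ee_rot"])
    if frm is not None: p=np.array(frm[:3]); R=Ro.from_euler("xyz",[np.pi,0,np.radians(frm[3])])
    T=Ro.from_euler("xyz",[np.pi,0,np.radians(yaw)])
    print("shift",(R.inv().apply(np.array([x,y,z])-p)/.1).round(3),"turn",((R.inv()*T).as_rotvec()/(np.pi/2)).round(3))
E
python3 - <<'E'
from h import *
plan(.505,-.05,.29,184.8)
E
```

```text
shift [-4.785  5.057 -0.416] turn [ 0.001 -0.     0.1  ]
```

Emit:
arm_command(series=[0,0,0,-0.45,0.5,-0.2,1,0,0,0,-0.95,1,-0.4,1,0,0,0,-0.95,1,-0.4,1], force=15)

```text
t: 0.48
eef_pos: [0.2306, -0.5338, 0.29]
ee_rot: [-3.14, 0.001, -2.899]
force: [-0.1, -1.1, -0.3]
width: 0.0877
gripper_force: 0.0
```

Emit:
arm_command(series=[0,0,0,-0.45,0.5,0,1,0,0,0,-0.95,1,0,1,0,0,0,-0.95,1,0,1])

```text
t: 0.85
eef_pos: [0.2989, -0.4137, 0.2887]
ee_rot: [3.142, 0.001, -2.898]
force: [0.3, -0.5, -0.3]
width: 0.0876
gripper_force: 0.0
```

Emit:
arm_command(series=[0,0,0,-0.45,0.5,0,1,0,0,0,-0.95,1,0,1,0,0,0,-0.95,1,0,1])

```text
t: 1.23
eef_pos: [0.3674, -0.2943, 0.2885]
ee_rot: [3.141, 0.0, -2.898]
force: [0.6, -1.6, 0.1]
width: 0.0883
gripper_force: 0.0
```

Emit:
arm_command(series=[0,0,0,-0.45,0.5,0,1,0,0,0,-0.95,1,0,1,0,0,0,-0.95,1,0,1])

```text
t: 1.6
eef_pos: [0.436, -0.1749, 0.2883]
ee_rot: [3.142, -0.0, -2.898]
force: [-0.4, -0.2, -0.6]
width: 0.0876
gripper_force: 0.0
```

Emit:
arm_command(series=[0,0,0.05,-0.45,0.5,0,1,0,0,0.1,-0.95,1,0,1,0,0,0.1,-0.95,1,0,1,0,0,0.1,-0.95,1,0,1])

```text
t: 2.1
eef_pos: [0.5032, -0.0571, 0.2879]
ee_rot: [-3.141, -0.002, -3.057]
force: [-0.4, -0.7, 0.3]
width: 0.0876
gripper_force: 0.0
```

Run:
```python
from h import *
c=arm.camera_model("wrist"); cv2.imwrite("pics/w1.png",arm.grab_frame("wrist")); s=arm.get_state()
print(s["eef_pos"],np.degrees(s["ee_rot"]),s["t"],c["fovy"],c["cx"],c["cy"],np.round(c["pose"],3).tolist())
np.save("w1.npy",c,allow_pickle=True)
```

```text
[ 0.50277729 -0.05762216  0.28806875] [-1.79978551e+02 -7.63702552e-02 -1.75201242e+02] 2.15 64.61719236818917 323.1337853262977 198.68602627979948 [[-0.084, 0.966, 0.244, 0.437], [0.996, 0.082, 0.02, -0.063], [-0.001, 0.245, -0.97, 0.424], [0.0, 0.0, 0.0, 1.0]]
```

View pics/w1.png

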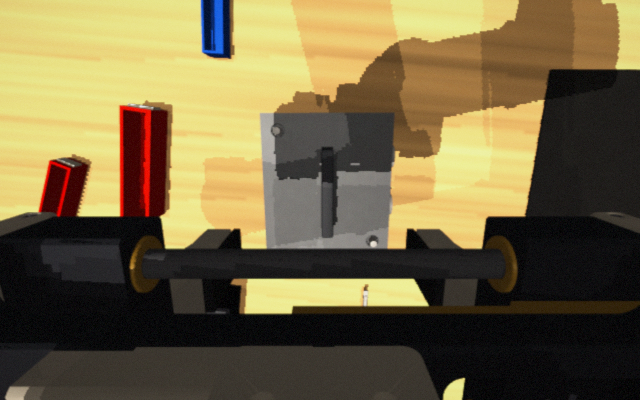

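Wrist view: the handle bar runs (327,147)–(327,238), pins are at (277,130) and (374,242), the large red bin is at (145,160) and the small red one at (65,185). I'll triangulate pins, handle and bin rim against the top view.

Run:
```python
from h import *
w=np.load("w1.npy",allow_pickle=True).item(); c=arm.camera_model("top")
A=cv2.cvtColor(cv2.imread("pics/w1.png"),cv2.COLOR_BGR2GRAY); B=cv2.cvtColor(cv2.imread("pics/top0.png"),cv2.COLOR_BGR2GRAY)
def ctr(I,u,v,r=5):
    P=I[v-r:v+r+1,u-r:u+r+1].astype(float); W=np.clip(P-np.median(P)-15,0,None); y,x=np.mgrid[-r:r+1,-r:r+1]
    return u+(W*x).sum()/W.sum(),v+(W*y).sum()/W.sum()
pa=[ctr(A,277,130,7),ctr(A,374,242,7)]; pb=[ctr(B,341,232),ctr(B,295,185)]
print(np.round(pa,1),np.round(pb,1))
# wrist/top: image-right in wrist=+y ; top left=+y
T=[tri(w,a,c,b) for a,b in zip(pa,pb)]; print("pins",np.round(T,4))
d=T[1]-T[0]; print("yaw",np.degrees(np.arctan2(d[1],d[0]))-np.degrees(np.arctan2(52,62)),"len",np.linalg.norm(d),"mid",(T[0]+T[1])/2)
# handle columns edges
for v in(160,180,200,220): print(v,A[v,316:340])
print(A[140:156,327],A[230:246,327])
for v in(200,210,220): print(v,B[v,308:328])
# pin rays at z=.094 and handle ends at .124
for z in(.084,.09,.094): print(z,[onz(w,*a,z).round(4)[:2] for a in pa],[onz(c,*b,z).round(4)[:2] for b in pb])
# bin rim corners in wrist (far corners) & top
g=cv2.imread("pics/top0.png")
```

```text
[[272.7 130.4]
 [373.2 243.6]] [[341.4 231.9]
 [294.6 184.7]]
pins [[ 0.4521 -0.1053  0.1432]
 [ 0.5698  0.0056  0.0866]]
yaw 3.281123555827932 len 0.17138434601524605 mid [ 0.51096188 -0.04982227  0.11490691]
160 [54 53 52 51 46 31 27 27 30 29 34 31 30 30 30 24 26 27 35 38 43 50 51 48]
180 [133 141 140 139 127  88  34  24  28  31  31  31  30  33  26  25  25  30
  36  37  52  95 134 135]
200 [121 120 122 119 107  82  68  72  72  75  73  75  68  66  70  57  49  32
  41  37  44  78 117 116]
220 [120 119 120 117 110  79  64  75  72  74  71  71  70  68  60  57  46  30
  37  33  42  79 113 115]
[76 80 78 78 78 77 64 36 17 21 35 41 39 43 38 44] [ 70  68  64  72  72  69  72  80 130 145 143 144 143 144 143 146]
200 [101 102 101 107  85  53  59  55  68  70  74  74  80  91  96 100  99 100
  96 101]
210 [ 98  97 101 101 104  90  54  54  54  74  73  68  69  74  86  95 103 102
 100  98]
220 [ 99  98  98 103 106 106  89  61  52  51  71  73  72  64  74  88  97 103
 101 100]
0.084 [array([ 0.4536, -0.1149]), array([0.571, 0.006])] [array([ 0.4545, -0.1093]), array([0.5701, 0.0058])]
0.09 [array([ 0.4533, -0.1139]), array([0.5686, 0.0048])] [array([ 0.4544, -0.1088]), array([0.5693, 0.0057])]
0.094 [array([ 0.4531, -0.1133]), array([0.567, 0.004])] [array([ 0.4544, -0.1085]), array([0.5689, 0.0056])]
```

Run:
```python
from h import *
w=np.load("w1.npy",allow_pickle=True).item(); c=arm.camera_model("top")
for z in (.11,.124): 
  print(z,onz(w,326.8,147,z),onz(w,326.8,237.7,z),"mid",(onz(w,326.8,147,z)+onz(w,326.8,237.7,z))/2,"top mid",onz(c,319.2,210,z))
for u0,v0,ub,vb in((277.3,130,341.4,231.9),(373.5,243,294.6,184.7)): print(tri(w,(u0,v0),c,(ub,vb)))
# handle length scale check for height: rays sep / 90mm
for z in(.11,.118,.124,.13): print(z,np.linalg.norm(onz(w,326.8,147,z)-onz(w,326.8,237.7,z)))
# where would the handle's ends be in the top view
a=cv2.imread("pics/top0.png")
hsv=a.max(2); print(hsv[184:194,316],hsv[224:234,320])
# bin rim in wrist
I=cv2.cvtColor(cv2.imread("pics/w1.png"),cv2.COLOR_BGR2HSV)
m=(((I[...,0]<8)|(I[...,0]>172))&(I[...,1]>150)&(I[...,2]>60)).astype(np.uint8); m[217:]=0; m[:,:110]=0
for k in cv2.findContours(m,cv2.RETR_EXTERNAL,cv2.CHAIN_APPROX_NONE)[0]:
  if cv2.contourArea(k)>500: print(cv2.approxPolyDP(k,4,True)[:,0].tolist())
for z in(.03,.042,.05): print(z,[onz(w,u,104,z)[:2].round(4) for u in(120,168)])
```

```text
0.11 [ 0.46379938 -0.05715176  0.11      ] [ 0.55825366 -0.04887828  0.11      ] mid [ 0.51102652 -0.05301502  0.11      ] top mid [ 0.50629736 -0.05399434  0.11      ]
0.124 [ 0.4626168  -0.05739708  0.124     ] [ 0.55285346 -0.04949303  0.124     ] mid [ 0.50773513 -0.05344505  0.124     ] top mid [ 0.50538697 -0.05358592  0.124     ]
[ 0.45368138 -0.10945666  0.08520023]
[0.56980541 0.00594448 0.08508697]
0.11 0.09481592874944003
0.118 0.09239663409890997
0.124 0.09058216311101255
0.13 0.08876769212311497
[104 104 106 105 108  92  66  80  82  73] [ 80  76  54  72  88  84 100 107 105 103]
[[120, 106], [120, 216], [158, 215], [164, 205], [166, 111]]
0.03 [array([ 0.4408, -0.3062]), array([ 0.4359, -0.2491])]
0.042 [array([ 0.4407, -0.2988]), array([ 0.436 , -0.2434])]
0.05 [array([ 0.4406, -0.2938]), array([ 0.436 , -0.2396])]
```

Emit:
arm_command(series=[0,0,0,-0.07,0.04,0.5,1,0,0,0,-0.07,0.04,1,1,0,0,0,-0.07,0.04,1,1])

```text
t: 2.52
eef_pos: [0.5067, -0.0541, 0.1857]
ee_rot: [-3.141, -0.007, -3.06]
force: [0.4, -0.4, 1.2]
width: 0.0874
gripper_force: 0.0
```

Run:
```python
from h import *
c=arm.camera_model("wrist"); I=arm.grab_frame("wrist"); cv2.imwrite("pics/w2.png",I); plan(.510,-.0525,.118,184.9)
A=cv2.cvtColor(I,cv2.COLOR_BGR2GRAY); np.save("w2.npy",c,allow_pickle=True)
for x in(-.03,0,.02):
  p=np.array([.51,-.0525,.12])+x*np.array([.9963,.0854,0]); print(proj(c,p))
```

```text
shift [-0.016  0.012  0.704] turn [-0.001 -0.002 -0.002]
[325.3767927  182.18236015]
[325.47542396 226.11600063]
[325.53755305 253.7903626 ]
```

View pics/w2.png

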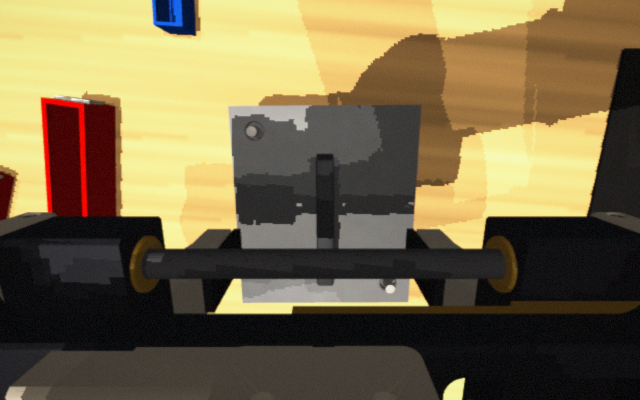

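The handle is centred at column 325 in this view, which matches the prediction of 325.5. I descend, grip and lift.

Emit:
arm_command(series=[0,0,0,-0.01,0.01,0.4,1,0,0,0,-0.01,0.01,0.7,1,0,0,0,-0.01,0.01,0.7,0.5,0,0,0,-0.01,0.01,0.7,0,0,0,0,-0.01,0.01,0.7,0,0,0,0,-0.01,0.01,0.7,0,0,0,0,-0.01,0.01,0.7,0,0,0,0,-0.01,0.01,0.7,0], force=30)

```text
t: 3.58
eef_pos: [0.5106, -0.051, 0.1187]
ee_rot: [-3.142, 0.0, -3.058]
force: [-0.3, -0.7, -0.3]
width: 0.0328
gripper_force: 0.0
```

Emit:
arm_command(series=[0,0,0,0,0,0,0,0,0,0,0,0,0,0])

```text
t: 3.82
eef_pos: [0.5105, -0.0511, 0.1185]
ee_rot: [-3.141, -0.0, -3.058]
force: [-0.1, -0.4, -0.2]
width: 0.0129
gripper_force: 0.5
```

Emit:
arm_command(series=[0,0,0,0,0,0,0,0,0,0,0,0,0,0,0,0,0,0,0,0,0])

```text
t: 4.2
eef_pos: [0.5105, -0.0511, 0.1185]
ee_rot: [-3.142, -0.0, -3.058]
force: [-0.1, -1.0, 0.1]
width: 0.012
gripper_force: 30.0
```

Emit:
arm_command(series=[0,0,0,0,0,-0.1,0,0,0,0,0,0,-0.2,0,0,0,0,0,0,-0.4,0,0,0,0,0,0,-0.7,0,0,0,0,0,0,-1,0,0,0,0,0,0,-1,0])

```text
t: 4.95
eef_pos: [0.512, -0.0508, 0.2217]
ee_rot: [3.141, 0.005, -3.058]
force: [-0.8, -0.1, -3.9]
width: 0.0116
gripper_force: 30.0
```

Run:
```python
from h import *
plan(.451,.318,.218,184.9)
```

```text
shift [0.298 3.726 0.037] turn [ 0.     0.003 -0.001]
```

Emit:
arm_command(series=[0,0,0,0.02,0.2,0,0,0,0,0,0.04,0.55,0,0,0,0,0,0.08,0.93,0,0])

```text
t: 5.32
eef_pos: [0.4941, 0.0416, 0.2179]
ee_rot: [3.142, -0.001, -3.059]
force: [0.6, 0.6, -2.8]
width: 0.0114
gripper_force: 30.0
```

Emit:
arm_command(series=[0,0,0,0.04,0.45,0,0,0,0,0,0.08,0.93,0,0])

```text
t: 5.58
eef_pos: [0.4782, 0.134, 0.2181]
ee_rot: [-3.142, -0.001, -3.059]
force: [-0.2, -0.5, -3.4]
width: 0.0118
gripper_force: 30.0
```

Emit:
arm_command(series=[0,0,0,0.04,0.45,0,0,0,0,0,0.08,0.93,0,0])

```text
t: 5.82
eef_pos: [0.4623, 0.2261, 0.218]
ee_rot: [-3.141, -0.001, -3.058]
force: [0.6, -0.5, -3.0]
width: 0.0115
gripper_force: 30.0
```

Emit:
arm_command(series=[0,0,0,0.04,0.45,0,0,0,0,0,0.07,0.8,0,0,0,0,0,0.07,0.93,0,0,0,0,0,0.07,0.93,0,0,0,0,0,0.07,0.93,0,0])

```text
t: 6.45
eef_pos: [0.4485, 0.3161, 0.2182]
ee_rot: [-3.141, -0.001, -3.058]
force: [-0.1, -0.6, -3.8]
width: 0.0121
gripper_force: 30.0
```

Run:
```python
from h import *
S=arm.grab_frame("scene"); cv2.imwrite("pics/s1.png",S); T=arm.grab_frame("top"); cv2.imwrite("pics/t1.png",T)
plan(.451,.318,.046,184.9); print(arm.get_state()["force"])
# mat by scene0, plane z=.004
c=arm.camera_model("scene"); g=cv2.imread("pics/scene0.png"); m=(g.max(2)<50).astype(np.uint8); m[:215]=0;m[345:]=0;m[:,:395]=0;m[:,535:]=0
k=max(cv2.findContours(m,0,2)[0],key=cv2.contourArea); q=cv2.approxPolyDP(k,6,True)[:,0]; P=np.array([onz(c,*p,.004) for p in q.astype(float)]); print(q.tolist(),P.round(3).tolist(),P.mean(0))
# triangulated mat corner heights, top corners
ct=arm.camera_model("top"); g=cv2.imread("pics/top0.png"); m=(g.max(2)<48).astype(np.uint8); m[:170]=0;m[300:]=0;m[:,:120]=0;m[:,225:]=0
k=max(cv2.findContours(m,0,2)[0],key=cv2.contourArea); b=cv2.boxPoints(cv2.minAreaRect(k))
for p in q.astype(float):
  W=onz(c,*p,.004); j=min(b,key=lambda z:np.linalg.norm(onz(ct,*z,.004)-W)); print(tri(c,p,ct,j).round(3))
```

```text
shift [-0.025  0.017  1.726] turn [-0.    -0.    -0.002]
[ 0.14268208 -0.75814455 -2.68384011]
[[450, 226], [407, 283], [482, 336], [521, 269]] [[0.358, 0.216, 0.004], [0.561, 0.235, 0.004], [0.545, 0.419, 0.004], [0.341, 0.402, 0.004]] [0.45115058 0.31811266 0.004     ]
[ 0.354  0.216 -0.001]
[0.561 0.234 0.003]
[0.547 0.42  0.009]
[0.341 0.402 0.004]
```

View pics/s1.png

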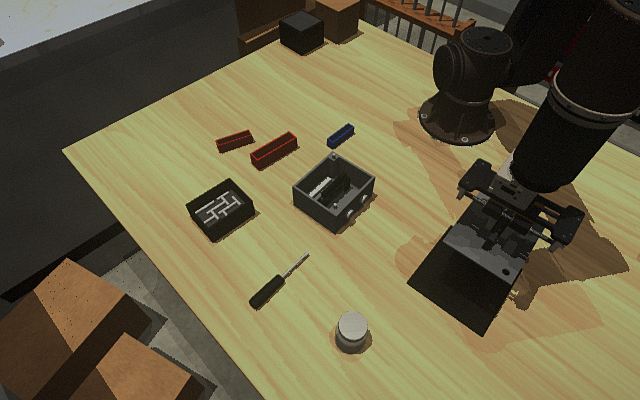

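The cover hangs level under the gripper above the mat, and the box at (333,190) is open with the card inside. Now I lower it.

Emit:
arm_command(series=[0,0,0,-0.02,0.02,0.3,0,0,0,0,-0.02,0.02,0.6,0,0,0,0,-0.02,0.02,0.9,0])

```text
t: 6.92
eef_pos: [0.4507, 0.3185, 0.1281]
ee_rot: [3.141, 0.001, -3.059]
force: [0.2, 0.2, -3.4]
width: 0.012
gripper_force: 30.0
```

Emit:
arm_command(series=[0,0,0,0,0,0.3,0,0,0,0,0,0,0.55,0,0,0,0,0,0,0.72,0,0,0,0,0,0,0.78,0,0,0,0,0,0,0.78,0,0,0,0,0,0,0.78,0])

```text
t: 7.68
eef_pos: [0.4509, 0.3196, 0.0515]
ee_rot: [3.141, 0.001, -3.058]
force: [0.1, 0.5, -4.0]
width: 0.0116
gripper_force: 30.0
```

Expected contact is at a TCP height of about 0.0425, so I step down slowly.

Emit:
arm_command(series=[0,0,0,0,0,0.03,0,0,0,0,0,0,0.05,0,0,0,0,0,0,0.07,0,0,0,0,0,0,0.08,0,0,0,0,0,0,0.08,0,0,0,0,0,0,0.08,0])

```text
t: 8.43
eef_pos: [0.4504, 0.3193, 0.0425]
ee_rot: [3.142, -0.0, -3.058]
force: [-0.3, -0.6, -3.3]
width: 0.0115
gripper_force: 30.0
```

Emit:
arm_command(series=[0,0,0,0,0,0.01,0,0,0,0,0,0,0.01,0,0,0,0,0,0,0.02,0,0,0,0,0,0,0.02,0])

```text
t: 8.93
eef_pos: [0.4505, 0.3193, 0.0424]
ee_rot: [3.141, 0.001, -3.057]
force: [-7.4, -4.0, 18.8]
width: 0.0116
gripper_force: 30.0
```

Contact made. I release and rise.

Emit:
arm_command(series=[0,0,0,0,0,-0.01,0,0,0,0,0,0,-0.015,0.3,0,0,0,0,0,-0.015,0.6,0,0,0,0,0,-0.015,0.8,0,0,0,0,0,-0.015,0.8,0,0,0,0,0,-0.015,0.8,0,0,0,0,0,-0.015,0.8])

```text
t: 9.8
eef_pos: [0.4504, 0.3193, 0.042]
ee_rot: [-3.142, -0.0, -3.058]
force: [0.5, -0.3, -0.6]
width: 0.0658
gripper_force: 0.0
```

Emit:
arm_command(series=[0,0,0,0,0,-0.2,0.8,0,0,0,0,0,-0.6,0.8,0,0,0,0,0,-1,0.8])

```text
t: 10.18
eef_pos: [0.4502, 0.319, 0.143]
ee_rot: [-3.141, -0.0, -3.058]
force: [0.2, 0.3, 0.0]
width: 0.07
gripper_force: 0.0
```

Emit:
arm_command(series=[0,0,0,0,-0.3,-0.5,0.8,0,0,0,0,-0.7,-0.9,0.8,0,0,0,0,-0.9,-0.95,0.8])

```text
t: 10.55
eef_pos: [0.4589, 0.229, 0.2404]
ee_rot: [3.138, 0.005, -3.058]
force: [0.8, -0.2, -0.5]
width: 0.0699
gripper_force: 0.0
```

Run:
```python
from h import *
plan(.50,-.052,.24,184.9); print(arm.get_state()["width"])
```

```text
shift [-0.176 -2.834 -0.006] turn [ 0.002  0.003 -0.001]
0.06986665338133365
```

Emit:
arm_command(series=[0,0,0,-0.03,-0.45,0,0.5,0,0,0,-0.06,-0.95,0,0.5])

```text
t: 10.8
eef_pos: [0.4715, 0.1343, 0.2364]
ee_rot: [-3.141, -0.001, -3.057]
force: [0.3, 0.1, -0.5]
width: 0.0553
gripper_force: 0.0
```

Emit:
arm_command(series=[0,0,0,-0.03,-0.45,0,0.5,0,0,0,-0.06,-0.95,0,0.5])

```text
t: 11.05
eef_pos: [0.4854, 0.0398, 0.2363]
ee_rot: [-3.142, -0.001, -3.057]
force: [0.6, 0.7, 0.5]
width: 0.0443
gripper_force: 0.0
```

Emit:
arm_command(series=[0,0,0,-0.03,-0.45,0,0.5,0,0,0,-0.06,-0.8,0,0.5,0,0,0,-0.06,-0.93,0,0.5,0,0,0,-0.06,-0.93,0,0.5,0,0,0,-0.06,-0.93,0,0.5])

```text
t: 11.68
eef_pos: [0.4994, -0.0502, 0.2368]
ee_rot: [3.141, -0.0, -3.057]
force: [-0.1, -0.2, 0.5]
width: 0.0439
gripper_force: 0.0
```

Run:
```python
from h import *
c=arm.camera_model("wrist"); I=arm.grab_frame("wrist"); cv2.imwrite("pics/w3.png",I); np.save("w3.npy",c,allow_pickle=True)
T=arm.grab_frame("top"); cv2.imwrite("pics/t2.png",T); S=arm.grab_frame("scene"); cv2.imwrite("pics/s2.png",S)
s=arm.get_state(); print(s["t"],s["eef_pos"],s["ee_rot"])
s2=cv2.resize(S[130:240,270:400],None,fx=3,fy=3); t2=cv2.resize(T[150:260,130:370],None,fx=1.6,fy=1.6)
o=np.zeros((330+400,640,3),np.uint8)[:600]; cv2.imwrite("pics/mix.png",np.vstack([I[90:290],np.hstack([s2,np.zeros((330,250,3),np.uint8)])]))
for x in(-.045,0,.045): print(proj(c,np.array([.51,-.052,.076])+x*np.array([.9963,.0854,0])))
```

```text
11.825 [ 0.49949651 -0.05005423  0.23705346] [ 3.14147195e+00  5.99033522e-05 -3.05658829e+00]
[320.50602467 153.45488907]
[320.66835608 200.14897708]
[320.81935056 243.58203884]
```

View pics/mix.png

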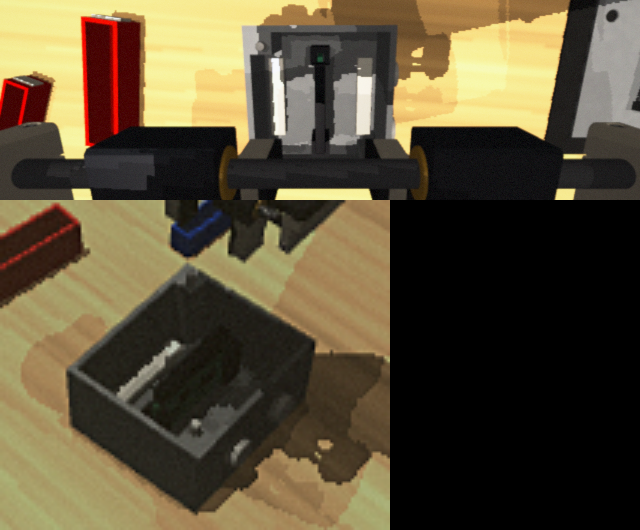

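Wrist view: the box is open, with the dark rail down its middle at column ~320 (rows 145–245), two light strips beside it, and the bin at (112,170). I'll measure the rail precisely along with its height.

Run:
```python
from h import *
w=np.load("w3.npy",allow_pickle=True).item(); I=cv2.imread("pics/w3.png"); A=I.max(2); t=arm.camera_model("top"); B=cv2.imread("pics/t2.png").max(2); s=arm.camera_model("scene")
for v in range(130,248,8): print(v,A[v,304:338])
print("col",A[130:180,320])
for v in range(185,240,8): print(v,B[v,300:336])
C=cv2.imread("pics/s2.png").max(2)
for v in range(170,205,5): print(v,C[v,310:360])
```

```text
130 [71 72 74 72 69 77 80 84 83 85 87 86 84 82 76 75 76 77 74 74 75 74 73 77
 83 86 87 87 87 80 76 77 76 71]
138 [90 79 61 62 60 54 38 27 23 24 26 22 26 20 20 25 15 26 22 25 26 27 28 25
 24 36 58 73 78 84 88 91 89 89]
146 [86 77 60 59 53 53 34 28 25 21 22 24 17 33 43 48 46 49 44 39 30 22 25 23
 28 44 61 71 66 56 59 66 63 59]
154 [78 61 56 62 63 71 58 46 20 26 22 19 14 12 14 19 13 20 15 18 20 15 12 17
 19 27 42 44 41 49 56 57 60 59]
162 [56 60 61 59 60 62 62 62 57 60 44 21 12 20 13 11 16 17  9 17 21 33 46 42
 47 44 41 42 44 53 56 61 61 59]
170 [161 164 162 162 163 165 165 164 161 131  67  21  16  12  19  19  12  10
  12  18  18  37  45  47  41  44  43  46  42  47  58  71  74  73]
178 [162 163 167 159 162 158 148 143 146 143 108  35  17  15  10  14  15  14
  15  13  16  33  44  45  45  43  43  43  52  95 137 143 141 143]
186 [146 148 148 143 148 147 149 147 150 147 118  41  15  10   9   9   4   9
  15  12  18  31  42  42  42  44  43  47  46  51  94 136 142 143]
194 [145 147 146 147 147 150 145 143 145 140 113  58  55  49  49  49  48  39
  39  35  30  34  40  47  44  46  42  43  50  94 
[... 2545 characters left out ...]
25  34  26  25  23
  26  24  20  30  49  31  37  28  30  28  32  35  36  31]
190 [ 29  38  28 151 170 138 136 145 120  64  45  35  75  34  31  25  30  29
  25  31  18  25  32  31  29  29  30  22  24  26  34  29  27  27  24  22
  21  43  43  40  49  55  51  39  37  41  40  33  36  38]
195 [145 138 145 104  49  40  33  70  75  77  79  31  23  23  23  25  26  27
  30  29  23  24  25  30  33  24  30  31  32  31  30  35  35  30  36  44
  34  45  39  42  36  37  40  48  72  74  69  41  28  31]
200 [ 36  36  60  88 112 106  95  23  18  21  27  34  27  27  32  27  30  21
  26  28  26  27  28  34  38  37  33  36  25  68  77  85  82  82  84  85
  79  83  72  72  78  68  37  30  33  36  32  29  32  41]
```

Run:
```python
from h import *
w=np.load("w3.npy",allow_pickle=True).item(); print(onz(w,319.6,200,.076)); plan(.5105,-.053,.069,184.9)
```

```text
[ 0.50993854 -0.05304255  0.076     ]
shift [-0.107 -0.039  1.681] turn [ 0.  0. -0.]
```

Emit:
arm_command(series=[0,0,0,-0.11,-0.03,0.4,0.5,0,0,0,-0.11,-0.03,0.8,0.5,0,0,0,-0.11,-0.03,0.8,0.5,0,0,0,-0.11,-0.03,0.8,0.5])

```text
t: 12.32
eef_pos: [0.5116, -0.0526, 0.1585]
ee_rot: [-3.141, 0.001, -3.057]
force: [0.3, -0.3, 0.9]
width: 0.044
gripper_force: 0.0
```

Run:
```python
from h import *
w0=np.load("w3.npy",allow_pickle=True).item()
w=arm.camera_model("wrist"); I=arm.grab_frame("wrist"); cv2.imwrite("pics/w4.png",I); A=I.max(2)
plan(.5105,-.053,.069,184.9)
for x in(-.045,0): print(proj(w,np.array([.5105,-.053,.076])+x*np.array([.9963,.0854,0])))
for v in range(150,246,12): print(v,A[v,305:345])
print(A[90:200,323]);
```

```text
shift [ 0.016 -0.003  0.899] turn [-0.     0.002 -0.001]
[323.02821697 148.62161356]
[323.08099187 211.72426544]
150 [72 59 62 63 61 53 44 38 36 33 33 21 19 22 20 24 25 24 25 21 21 26 21 23
 23 19 35 42 40 43 49 55 66 70 74 77 87 88 89 92]
162 [58 60 60 61 59 58 60 61 63 60 52 39 21 22 20 22 21 22 23 23 25 23 22 23
 25 28 39 47 47 40 47 44 44 47 51 61 59 60 64 60]
174 [60 61 59 60 60 61 61 57 62 61 56 37 10 13 13 17 14 15 13 15 17 14 12 14
 14 26 46 45 43 45 43 45 44 46 44 55 63 60 63 58]
186 [45 46 48 42 45 42 43 45 42 40 47 33 17 19 10 16 17 17 15 11 11 14 18 12
 19 27 43 43 45 43 47 44 43 45 51 58 64 62 59 62]
198 [146 148 148 148 149 147 150 145 146 145 140 112  27  10   8  15  12  10
  10   8  11   6  14   4  10  22  41  43  43  42  47  42  45  46  52  92
 137 140 141 140]
210 [146 145 144 142 145 146 148 148 148 143 144 111  30  10  12   8  10   8
   9  12   9  13  10   3  11  27  40  44  46  48  41  46  44  43  44  54
  98 135 143 143]
222 [140 145 144 145 145 142 144 145 143 141 140 114  43  12   4  10   9  14
  11  10  17  20   8  13  19  29  44  43  44  46  44  45  42  48  92 134
 135 144 139 138]
234 [144 144 142 138 145 139 140 114  62  12   6   6  22  39  41  38  39  40
  42  41  37  39  36  37  25  13   3  11  17  32  41  47  43  45  51  94
 136 139 139 135]
[164 161 166 168 178 189 190 191 191 190 190 192 193 186  99  42  33  35
  46  45  49  42  46  66  74  75  76  74  75  76  91  93  92  91  86  47
  23  26  26  22  27  24  26  22  30  38  35  36  34  68  82  82  80  81
  86  78  44  18   4  20  25  21  23  22  17  22  25  27  23  22  27  25
  23  25  20  22  18  18  11  16  17  13  16  14  13  15  18  16  17  19
  10  14  12   9  14  13  15  15  16  13  15  18  18  12  16  14   8   9
  10   0]
```

View pics/w4.png

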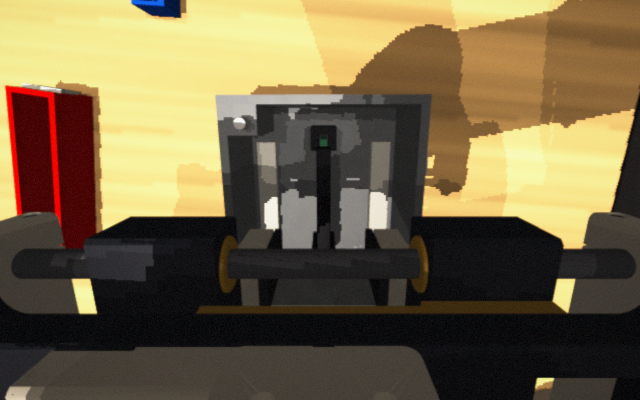

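The rail is centred at column 323 (predicted 323.1), with width and far end (row 148) both matching height 0.076. I descend and grip.

Emit:
arm_command(series=[0,0,0,0.01,0,0.4,0.5,0,0,0,0.01,0,0.7,0.5,0,0,0,0.01,0,0.88,0.5,0,0,0,0.01,0,0.88,0.5,0,0,0,0.01,0,0.88,0.2,0,0,0,0.01,0,0.88,0,0,0,0,0.01,0,0.88,0,0,0,0,0.01,0,0.88,0], force=20)

```text
t: 13.38
eef_pos: [0.5099, -0.0531, 0.0694]
ee_rot: [3.141, 0.001, -3.058]
force: [0.2, 0.4, 2.8]
width: 0.0099
gripper_force: 20.0
```

Emit:
arm_command(series=[0,0,0,0,0,0,0,0,0,0,0,0,0,0,0,0,0,0,0,0,0])

```text
t: 13.75
eef_pos: [0.5099, -0.0531, 0.0694]
ee_rot: [-3.142, 0.0, -3.058]
force: [-1.9, 1.5, 5.6]
width: 0.0098
gripper_force: 20.0
```

Emit:
arm_command(series=[0,0,0,0,0,-0.1,0,0,0,0,0,0,-0.25,0,0,0,0,0,0,-0.45,0,0,0,0,0,0,-0.7,0,0,0,0,0,0,-1,0,0,0,0,0,0,-1,0])

```text
t: 14.5
eef_pos: [0.5113, -0.0529, 0.1723]
ee_rot: [3.141, 0.005, -3.057]
force: [-1.2, -0.2, -0.9]
width: 0.0097
gripper_force: 20.0
```

Emit:
arm_command(series=[0,0,0,0,0,-0.2,0,0,0,0,0,0,-0.4,0,0,0,0,0,0,-0.4,0,0,0,0,0,0,-0.4,0])

```text
t: 15.0
eef_pos: [0.5091, -0.0531, 0.2082]
ee_rot: [3.141, -0.001, -3.058]
force: [0.1, 0.1, -1.7]
width: 0.0102
gripper_force: 20.0
```

Run:
```python
from h import *
c=arm.camera_model("wrist"); I=arm.grab_frame("wrist"); cv2.imwrite("pics/w5.png",I); np.save("w5.npy",c,allow_pickle=True)
T=arm.grab_frame("top"); cv2.imwrite("pics/t3.png",T); print(arm.get_state()["force"],arm.get_state()["width"],arm.get_state()["eef_pos"])
plan(.5127,-.2836,.21,176.7); ct=arm.camera_model("top")
# bin: red rim outline, wrist w1,w3,w5 & top; rim minAreaRect of bright rim at z=.042
t0=cv2.imread("pics/top0.png"); np.set_printoptions(linewidth=200)
for v in(190,200,210,220,230): print(v,t0[v,396:422,2].tolist())
print(t0[178:190,410,2],t0[228:244,404,2])
w=np.load("w1.npy",allow_pickle=True).item(); W=cv2.imread("pics/w1.png")
for v in(115,140,180,205): print(v,W[v,114:176,2].tolist())
```

```text
[ 0.5938015   0.08728215 -1.66990745] 0.009516431518850068 [ 0.5090614  -0.05318139  0.20799269]
shift [ 0.156 -2.299 -0.02 ] turn [-0.    -0.001  0.09 ]
190 [139, 146, 122, 78, 73, 57, 57, 116, 149, 144, 142, 143, 141, 149, 131, 82, 86, 76, 48, 78, 127, 144, 138, 139, 139, 141]
200 [146, 127, 78, 77, 56, 59, 78, 129, 144, 139, 144, 144, 146, 127, 79, 83, 73, 61, 50, 114, 148, 139, 141, 139, 140, 139]
210 [124, 77, 86, 69, 52, 61, 118, 146, 140, 142, 142, 142, 148, 136, 101, 77, 62, 52, 92, 138, 144, 143, 143, 141, 140, 141]
220 [123, 81, 79, 47, 57, 98, 138, 145, 146, 143, 143, 143, 149, 123, 73, 62, 63, 53, 113, 146, 142, 141, 141, 138, 140, 139]
230 [130, 78, 65, 55, 64, 119, 149, 145, 144, 142, 141, 144, 127, 78, 76, 63, 60, 94, 138, 143, 138, 139, 138, 141, 140, 144]
[137 139 142 141 146 137  86  68  91  92  77 108] [145 141 144 143 143 147 133 145 120 112 105  98 132 142 138 141]
115 [237, 238, 236, 237, 237, 240, 241, 241, 216, 111, 59, 62, 62, 58, 64, 64, 63, 61, 66, 61, 65, 63, 62, 65, 62, 62, 74, 98, 114, 112, 134, 196, 237, 239, 241, 239, 209, 90, 63, 64, 65, 62, 64, 61, 6
[... 226 characters left out ...]
 240, 241, 240, 224, 145, 71, 61, 66, 64, 63, 61, 66, 58, 64, 61, 63, 66, 63, 65, 63, 85, 121, 141, 141, 145, 197, 237, 238, 238, 239]
180 [238, 239, 239, 238, 238, 241, 241, 240, 225, 146, 74, 59, 62, 64, 64, 65, 60, 62, 64, 62, 58, 62, 61, 65, 68, 88, 108, 116, 116, 128, 188, 240, 242, 240, 232, 176, 82, 62, 66, 62, 62, 61, 59, 61, 63, 62, 65, 61, 67, 65, 66, 84, 114, 127, 127, 152, 208, 238, 240, 241, 239, 240]
205 [237, 237, 238, 237, 238, 239, 241, 240, 225, 146, 73, 59, 64, 60, 63, 59, 65, 65, 58, 63, 62, 61, 57, 64, 69, 80, 96, 117, 117, 119, 135, 187, 232, 240, 219, 123, 70, 60, 65, 66, 61, 59, 69, 58, 63, 64, 62, 64, 64, 66, 81, 112, 136, 132, 147, 195, 236, 240, 238, 238, 239, 238]
```

Run:
```python
from h import *
ct=arm.camera_model("top")
def rim(n,vs,u0,u1,thr):
    # outer left edge and outer right edge of bright rim per row (sub-pixel to ~0.5)
    I=cv2.imread(f"pics/{n}.png"); h=cv2.cvtColor(I,cv2.COLOR_BGR2HSV); r=[]
    m=((h[...,0]<8)|(h[...,0]>172))&(h[...,1]>170)&(I[...,2]>thr)
    for v in vs:
        u=np.where(m[v,u0:u1])[0]+u0
        if len(u)>2: r.append((v,u.min()-.5,u.max()+.5))
    return r
for n,vs,u0,u1 in(("w1",range(115,210,20),105,152+20),("w3",range(120,220,20),72,150)):
    w=np.load(n+".npy",allow_pickle=True).item()
    for v,a,b in rim(n,vs,u0,u1,200):
        A,B=onz(w,a,v,.042),onz(w,b,v,.042); print(n,v,a,b,A[:2].round(4),B[:2].round(4),"mid",((A+B)/2)[:2].round(4),"w",np.linalg.norm(A-B).round(4))
I=cv2.imread("pics/w3.png"); print(I[140,76:150,2].tolist()); print(I[180,76:150,2].tolist()); print(I[98:120,100,2], I[98:120,90,2])
J=cv2.imread("pics/w1.png"); print(J[95:115,130,2])
```

```text
w1 115 119.5 150.5 [ 0.4531 -0.3003] [ 0.4501 -0.2642] mid [ 0.4516 -0.2822] w 0.0362
w1 135 119.5 149.5 [ 0.4763 -0.3019] [ 0.4733 -0.2665] mid [ 0.4748 -0.2842] w 0.0356
w1 155 119.5 149.5 [ 0.5001 -0.3037] [ 0.4971 -0.2677] mid [ 0.4986 -0.2857] w 0.0361
w1 175 119.5 149.5 [ 0.5247 -0.3054] [ 0.5216 -0.2689] mid [ 0.5232 -0.2872] w 0.0367
w1 195 119.5 148.5 [ 0.5501 -0.3073] [ 0.5471 -0.2714] mid [ 0.5486 -0.2893] w 0.036
w3 120 81.5 116.5 [ 0.4555 -0.3001] [ 0.4525 -0.2647] mid [ 0.454  -0.2824] w 0.0355
w3 140 81.5 116.5 [ 0.4758 -0.3022] [ 0.4727 -0.2663] mid [ 0.4742 -0.2842] w 0.0361
w3 160 82.5 116.5 [ 0.4965 -0.3033] [ 0.4935 -0.2678] mid [ 0.495  -0.2856] w 0.0356
w3 180 83.5 117.5 [ 0.518  -0.3044] [ 0.5149 -0.2684] mid [ 0.5164 -0.2864] w 0.0361
w3 200 84.5 117.5 [ 0.5401 -0.3056] [ 0.5371 -0.2701] mid [ 0.5386 -0.2878] w 0.0356
[246, 246, 247, 246, 247, 248, 249, 249, 247, 231, 128, 75, 70, 72, 70, 71, 68, 69, 69, 73, 71, 71, 71, 73, 69, 73, 72, 72, 71, 74, 71, 74, 71, 91, 118, 133, 162, 226, 248, 249, 236, 163, 82, 70, 69, 75, 70, 71, 73, 71, 69, 71, 72, 72, 73, 72, 77, 65, 69, 71, 71, 71, 74, 89, 121, 141, 145, 154, 210, 245, 247, 248, 248, 248]
[247, 247, 247, 247, 248, 248, 248, 249, 249, 248, 237, 165, 80, 65, 63, 67, 70, 69, 72, 72, 74, 68, 70, 75, 68, 69, 69, 75, 70, 71, 72, 73, 70, 75, 99, 128, 140, 213, 248, 249, 249, 229, 103, 67, 71, 71, 74, 70, 71, 72, 68, 72, 72, 71, 72, 73, 71, 74, 72, 69, 74, 73, 70, 110, 144, 150, 158, 217, 247, 248, 249, 248, 248, 248]
[247 246 246 246 246 245 216 202 187 174 148 233 247 249 246 182  98  71
  72  72  73  70] [246 246 246 246 247 246 246 243 210 189 242 248 247 231 139  78  69  74
  69  70  74  69]
[237 237 238 238 236 237 236 236 220 204 172 155 230 239 236 168  85  66
  58  61]
```

Bin rim measured at z = 0.042 from two wrist heights: width 36 mm in both, and the centre lines agree. Centre ≈ (0.513, −0.2865), yaw ≈ −4°. I carry the card there.

Run:
```python
from h import *
plan(.5125,-.2865,.19,176)
```

```text
shift [ 0.16  -2.328  0.18 ] turn [-0.    -0.001  0.098]
```

Emit:
arm_command(series=[0,0,0.02,0.02,-0.2,0,0,0,0,0.06,0.04,-0.5,0,0,0,0,0.1,0.05,-0.8,0,0])

```text
t: 15.48
eef_pos: [0.511, -0.1339, 0.2082]
ee_rot: [-3.142, -0.001, 3.067]
force: [0.9, 0.1, -2.4]
width: 0.0095
gripper_force: 20.0
```

Run:
```python
from h import *
plan(.5125,-.2865,.19,176)
```

```text
shift [-0.129 -1.521  0.182] turn [-0.    -0.001 -0.003]
```

Emit:
arm_command(series=[0,0,0,-0.04,-0.4,0,0,0,0,0,-0.07,-0.8,0.1,0])

```text
t: 15.72
eef_pos: [0.5127, -0.2147, 0.1988]
ee_rot: [-3.141, 0.0, 3.069]
force: [1.4, -0.2, -2.0]
width: 0.0099
gripper_force: 20.0
```

Emit:
arm_command(series=[0,0,0,-0.03,-0.4,0.05,0,0,0,0,-0.06,-0.65,0.1,0,0,0,0,-0.06,-0.72,0.1,0,0,0,0,-0.06,-0.72,0.1,0,0,0,0,-0.06,-0.72,0.1,0])

```text
t: 16.35
eef_pos: [0.5133, -0.285, 0.1891]
ee_rot: [3.141, 0.0, 3.069]
force: [-0.7, 0.1, -1.7]
width: 0.0099
gripper_force: 20.0
```

Run:
```python
from h import *
S=arm.grab_frame("scene"); T=arm.grab_frame("top"); cv2.imwrite("pics/s3.png",S); W=arm.grab_frame("wrist"); cv2.imwrite("pics/w6.png",W)
plan(.5125,-.2865,.0704,176)
cv2.imwrite("pics/mix2.png",np.hstack([np.vstack([cv2.resize(S[80:230,180:360],(432,360)),cv2.resize(T[150:290,120:260],(240,240),None)[:, :].copy() if 0 else cv2.resize(T[150:250,130:310],(432,240))]),cv2.resize(W[60:310,170:470],(360,300)).copy() if 0 else cv2.copyMakeBorder(cv2.resize(W[60:310,170:470],(360,300)),0,300,0,0,cv2.BORDER_CONSTANT)]))
```

```text
shift [ 0.009 -0.015  1.19 ] turn [-0.     0.    -0.002]
```

View pics/mix2.png

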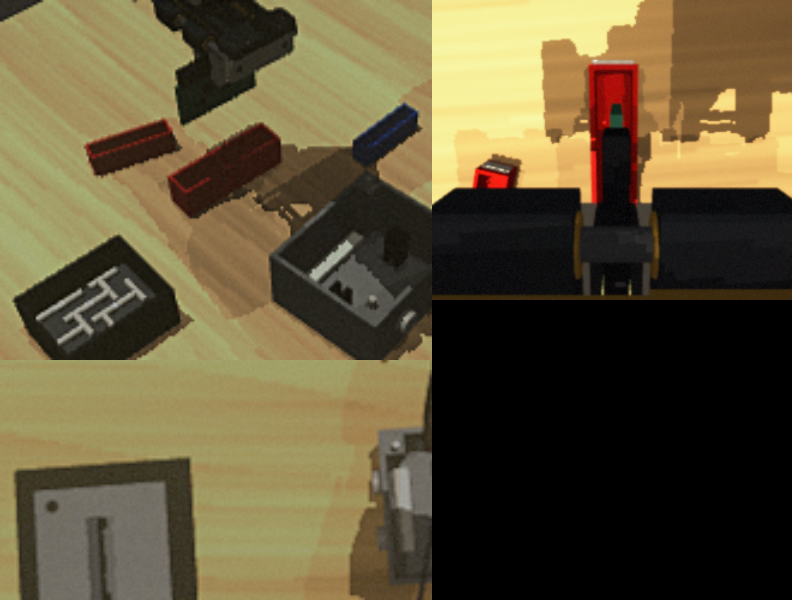

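The cover lies flat within the mat. The card is held above the large red bin and aligned with it; the bin spans crop x 590–638 with the card centred near 615. Now I lower it.

Emit:
arm_command(series=[0,0,0,0,-0.01,0.3,0,0,0,0,0,-0.01,0.6,0,0,0,0,0,-0.01,0.8,0,0,0,0,0,-0.01,0.8,0])

```text
t: 17.0
eef_pos: [0.5123, -0.2861, 0.1078]
ee_rot: [3.141, -0.003, 3.069]
force: [-0.2, 0.2, -1.3]
width: 0.0098
gripper_force: 20.0
```

Emit:
arm_command(series=[0,0,0,0,0,0.15,0,0,0,0,0,0,0.28,0,0,0,0,0,0,0.35,0,0,0,0,0,0,0.37,0,0,0,0,0,0,0.37,0,0,0,0,0,0,0.37,0])

```text
t: 17.75
eef_pos: [0.5135, -0.2869, 0.0725]
ee_rot: [-3.141, 0.001, 3.068]
force: [0.4, -0.2, -1.3]
width: 0.0101
gripper_force: 20.0
```

Emit:
arm_command(series=[0,0,0,0,0,0.02,0,0,0,0,0,0,0.035,0,0,0,0,0,0,0.045,0,0,0,0,0,0,0.045,0,0,0,0,0,0,0.045,0])

```text
t: 18.38
eef_pos: [0.5132, -0.2867, 0.0675]
ee_rot: [3.142, -0.0, 3.068]
force: [0.0, 0.4, -0.4]
width: 0.01
gripper_force: 20.0
```

Emit:
arm_command(series=[0,0,0,0,0,0.005,0,0,0,0,0,0,0.01,0,0,0,0,0,0,0.01,0,0,0,0,0,0,0.01,0])

```text
t: 18.88
eef_pos: [0.5132, -0.2869, 0.0675]
ee_rot: [-3.141, 0.0, 3.068]
force: [-2.9, 1.5, 6.3]
width: 0.0098
gripper_force: 20.0
```

Contact made. I open gently.

Emit:
arm_command(series=[0,0,0,0,0,-0.007,0.12,0,0,0,0,0,-0.007,0.15,0,0,0,0,0,-0.007,0.2,0,0,0,0,0,-0.007,0.3,0,0,0,0,0,-0.007,0.5,0,0,0,0,0,-0.007,0.7,0,0,0,0,0,-0.007,0.7])

```text
t: 19.75
eef_pos: [0.5132, -0.2867, 0.0672]
ee_rot: [3.142, 0.0, 3.068]
force: [0.3, -0.8, -0.2]
width: 0.0508
gripper_force: 0.0
```

Emit:
arm_command(series=[0,0,0,0,0,-0.05,0.7,0,0,0,0,0,-0.2,0.7,0,0,0,0,0,-0.5,0.7,0,0,0,0,0,-1,0.7,0,0,0,0,0,-1,0.7,0,0,0,0,0,-1,0.7])

```text
t: 20.5
eef_pos: [0.5132, -0.2867, 0.1682]
ee_rot: [3.142, 0.002, 3.068]
force: [-0.6, 0.1, -0.8]
width: 0.0611
gripper_force: 0.0
```

Run:
```python
from h import *
S=arm.grab_frame("scene"); T=arm.grab_frame("top"); W=arm.grab_frame("wrist")
cv2.imwrite("pics/mix3.png",np.hstack([np.vstack([cv2.resize(S[80:230,180:360],(360,300)),cv2.resize(S[200:350,390:570],(360,300))]),np.vstack([cv2.resize(W[40:310,120:520],(430,300)),cv2.resize(T[60:300,110:454],(430,300))])]))
print(arm.get_state()["t"],arm.get_state()["force"])
```

```text
20.65 [ 0.40899918 -0.63639776  0.44054631]
```

View pics/mix3.png

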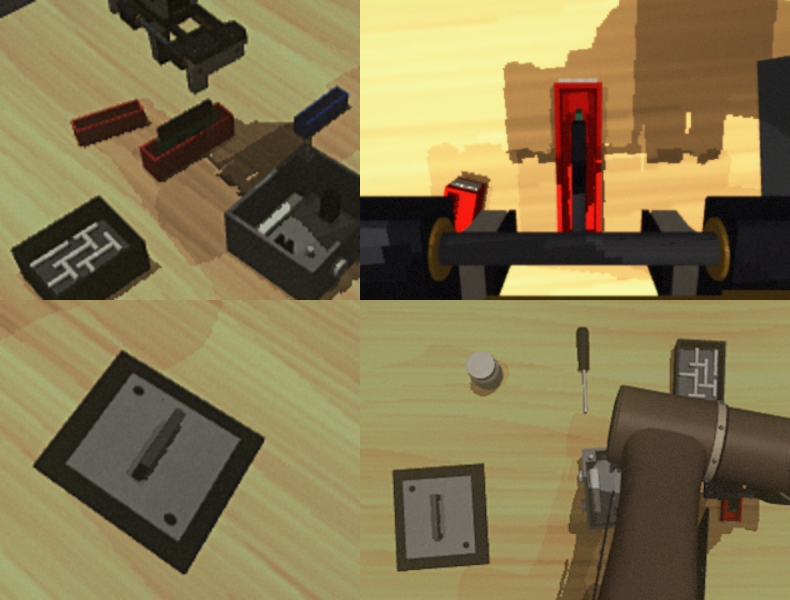

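The card stands upright in the large red bin (wrist crop column ~578). The cover lies flat, handle up and centred on the mat, and the bystanders are where they were. I'm handing in.

```bash
python3 -c "
from h import *
print(arm.job_done())"
```

```text
the job is handed in; nothing more can be done
None
```

The job is handed in at about 20.7 s: the final pictures show the cover flat and handle up on the mat and the card standing on its long edge in the larger red bin, with the jar, screwdriver, bolt bin and other bins not disturbed.

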